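Pry open a stuck parts case and take out the brass bushing

ROBOT

A 6-joint arm with a two-finger parallel gripper is mounted at the origin on the work surface. World frame = base frame: x ahead of the robot, y to its left, z up, the work surface at z = 0. Lengths are in m, angles in rad, forces in N, time in s.
With the tool pointing down it reaches from about 0.25 to 0.775 m from the base axis. Payload 4 kg.
Tool frame: the origin (TCP) lies midway between the tips of the shut fingers; the grasp point (between the pads) lies 19 mm behind it (grip_point_offset is the distance from the TCP to the grasp point, in m); z points along the fingers, y is the line along which they close (so a half turn about z gives the same grasp; the last joint's range is limited). The gripper opens to 94 mm and grips with 3 to 60 N. Pads are 16 mm wide; open, the fingers measure 119 mm over their backs; the gripper's body (75 mm by 177 mm) begins 78 mm behind the grasp point.
Start: joints at [1.091, 0.087, 1.371, -0, 1.684, -0.103], TCP at [0.202, 0.511, 0.206] pointing down, gripper open.
Joint ranges: [-3.1, 3.1], [-0.76, 2.03], [0.27, 2.55], [-1.08, 4.22], [0.17, 2.65], [-2.57, 2.57]. Speed limits (rad/s): [2.79, 2.79, 3.14, 3.14, 3.14, 3.14].

INTERFACE

Orientations are given as [roll, pitch, yaw] about the fixed x, y, z axes, in that order (R = Rz(yaw) Ry(pitch) Rx(roll)).
In Python, from bench import * gives the robot as it stands.
- The arm moves only by the tool carry_out, never from a script. Its argument "commands" is a list of rows, each a list of 6 numbers: the shift along the tool's x, y, z in m, then the turn, a rotation vector about the tool's x, y, z in rad. In form: [[tx, ty, tz, rx, ry, rz], ...]. A call has exactly 5 rows; each row is the pose to reach, as a shift and turn from the pose commanded when the call began, along the tool's axes at that moment; what a row does not reach only later rows make up. A row lasts 1/10 s, in which the tool goes at most 50 mm and 8.59 degrees, less where a joint would pass 70% of its speed; a pose out of reach is approached as far as the arm can. A call with a gripper value outside its range is refused whole. "jaw" is the opening, from 0 (shut) to 1 (fully open), set as the call begins (left out, the last holds). The fingers move at their own pace and stop on an object; the grip force is fixed at half the most. Time passes only in rows, so rows that repeat a pose let the fingers close, or fill a call up. It gives the time, the measured TCP pose, the force, the opening and the grip force at its end, in the units of the state.
- get_obs(): the state, without advancing time (a new reading comes with each control period).
- snapshot(name): name is "scene" or "top" or "wrist"; returns a dict with "img" (400x640x3 uint8, red, green, blue), "range_z" (400x640 float32, m along the optical axis (not along the pixel's ray), 0 where there is no reading), "fx", "fy", "cx", "cy" (pixels), "R" (3x3) and "t" (3): a world point X has camera coordinates R X + t. Camera axes: x right, y down, z forward; pixel columns grow to the right and rows downward; lengths in m; the calibration is good to about 2 mm. A picture is of the moment at which its call begins.
- close_job(): hands the job in; it is judged then, once.
The state is a dict: "time": time; "joint_positions": joint angles; "qvel": joint speeds; "joint_torque": joint torques, N m; "tool_pos": TCP position; "ee_rot": TCP orientation; "wrist_force": force on the tool from outside, world axes, zero at the start; "wrist_torque": the same for the moment, N m; "width": finger opening in m; "finger_force": force on a finger pad.
Only numpy, scipy, OpenCV 4.12 (cv2) and the standard library are available. Lean on these libraries where they do the work, as an engineer would, in place of code of your own. Each camera call takes 0.05 s, during which the arm holds its last target. There are 200 camera calls.

TASK

The green lid of the grey parts case is stuck: pry it up with the scraper, its blade in the notch at the front of the case (do not lift the shut lid with the gripper itself), and swing it up until it stands open by itself. Lay the scraper flat back on the black mat, take the one brass bushing out of the case and put it in the blue bin. Leave the lid standing open, the steel parts in the case, and the spray can, the white bottle and the connecting rod where they are.

Things in the scene. Friction and masses are not known exactly. Their poses are not given: they have to be found in the camera images.
- case: grey steel parts case fixed to the bench, 160 mm (x) by 250 mm (y) outside, 60 mm high, walls and floor 4 mm thick; origin at the centre of its underside, x from the notched front wall towards the hinge, z up
- case_notch (a point): middle of the pry notch: an opening 70 mm wide (case y) and 14 mm high in the top of the case's front wall, just under the lid (from 46 to 60 mm above the bench, lid underside at 60 mm); the point is at mid height (53 mm) on the outer face; axes as the case
- lid (a joint): angle of the green lid: 0 shut, growing as the front edge rises, 1.57 upright, stop at 1.7; the stiff hinge holds it at any angle; about 3.5 N upward near the front edge moves it
- lid_hinge (a point): middle of the hinge line, on the underside of the lid's rear edge, 60 mm above the bench; the hinge runs along its y axis
- lid_lip (a point): middle of the lid's free front edge, on its underside, 160 mm from the hinge; the lid is a plain plate 160 x 250 x 5 mm, flush with the case, without a handle
- scraper: loose scraper with a wooden handle and a thin flat steel blade, 170 mm long, 120 g, lying flat; origin on the underside of the handle at the place to grip it, x towards the blade tip, z up. Handle 26 mm wide (y), 28 mm high (z), from x = -85 to +20 mm; blade 36 mm wide, 2.5 mm thick, from x = +20 to +85 mm, its mid-plane 14 mm above the underside
- scraper_tip (a point): middle of the blade's front edge, 85 mm from the scraper's origin along x and 14 mm up; axes as the scraper
- mat: black rubber mat fixed to the bench, 260 mm (x) by 140 mm (y), 8 mm thick, on which the scraper lies; origin at the centre of its underside
- bin: open blue bin fixed to the bench, 160 mm (x) by 130 mm (y) outside, 50 mm high, walls 4 mm thick, empty; origin at the centre of its underside
- brass_bushing: loose brass (yellow), 90 g, flanged bushing standing upright on the floor of the case: foot flange 28 mm across and 6 mm high, above it a plain round barrel 22 mm across up to 34 mm; origin at the centre of its underside, z along its axis
- steel_bushing1: loose bright steel flanged bushing standing upright on the floor of the case: foot flange 28 mm across and 6 mm high, above it a plain round barrel 22 mm across up to 34 mm; origin at the centre of its underside, z along its axis
- steel_bushing2: loose dark steel flanged bushing standing upright on the floor of the case: foot flange 28 mm across and 6 mm high, above it a plain round barrel 22 mm across up to 34 mm; origin at the centre of its underside, z along its axis
- steel_bushing3: loose bright steel flanged bushing standing upright on the floor of the case: foot flange 28 mm across and 6 mm high, above it a plain round barrel 22 mm across up to 34 mm; origin at the centre of its underside, z along its axis
- nut1: loose steel hex nut lying in the case, 26 mm across, 10 mm high; origin at the centre of its underside
- nut2: loose steel hex nut like the other
- spray_can: bystander: loose spray can 60 mm across, 190 mm high, standing beside a rear corner of the case
- solvent_bottle: bystander: loose white bottle 68 mm across, 180 mm high, standing beside a rear corner of the case
- con_rod: bystander: loose dark connecting rod lying flat in front of the case, 194 mm long, 22 mm thick; origin at its big end, x towards its small end
Mind the look-alikes: they are no part of the job. Several things have the shape of the scraper; the one meant has the colours described above.

How it is judged:
On the way, in this order (a step that is already met when the one before it is completed fails the run):
1. the lid is pried up with the scraper: raised past 0.3 rad while the scraper bears on it (value of joint lid above 0.3 rad and contact force between scraper and lid above 0.2 N).
2. the lid stands open past 1.2 rad (value of joint lid above 1.2 rad), for 0.2 s.
At the end, for the whole second after the job is handed in: Lid still, open over 1.2 rad; brass bushing at rest in the blue bin (origin within its walls, below 40 mm); scraper at rest, flat within 0.25 rad, its origin over the black mat, under 30 mm above the bench; the steel bushings and nuts still in the case (value of joint lid above 1.2 rad and velocity of joint lid between -0.1 and 0.1 rad/s and x of brass_bushing in the frame of bin between -0.075 and 0.075 m and y of brass_bushing in the frame of bin between -0.06 and 0.06 m and z of brass_bushing in the frame of bin below 0.04 m and linear speed of each of brass_bushing, scraper below 0.03 m/s and x of scraper in the frame of mat between -0.13 and 0.13 m and y of scraper in the frame of mat between -0.07 and 0.07 m and z of scraper in the frame of mat below 0.03 m and angle between the z axis of scraper and the z axis of mat, either way round below 0.25 rad and x of steel_bushing1 in the frame of case between -0.08 and 0.08 m and y of steel_bushing1 in the frame of case between -0.125 and 0.125 m and z of each of steel_bushing1, steel_bushing2, steel_bushing3, nut1, nut2 in the frame of case below 0.05 m and x of steel_bushing2 in the frame of case between -0.08 and 0.08 m and y of steel_bushing2 in the frame of case between -0.125 and 0.125 m and x of steel_bushing3 in the frame of case between -0.08 and 0.08 m and y of steel_bushing3 in the frame of case between -0.125 and 0.125 m and x of nut1 in the frame of case between -0.08 and 0.08 m and y of nut1 in the frame of case between -0.125 and 0.125 m and x of nut2 in the frame of case between -0.08 and 0.08 m and y of nut2 in the frame of case between -0.125 and 0.125 m); the robot touches nothing.
It fails at once if the gripper or arm pushes the lid while it is still shut (under 0.3 rad, over 2 N) (value of joint lid below 0.3 rad and contact force between any of the fingers, the arm and lid above 2 N).
It fails at once if a bystander on the bench is moved by more than 40 mm (distance of any of spray_can, solvent_bottle, con_rod from where it was at the start of the episode above 0.04 m).
It also fails if it takes over 67 s, if anything falls off the work surface, if the arm or the gripper's body presses on something with over 40 N, if the wrist force passes 120 N, or if a joint passes its speed limit or range.

## Working session

There is one attempt and no reset: what is moved stays moved. The work goes in short steps, Python scripts to look and compute and a tool call to move; the robot and the scene stay as the last step left them, time stands still between calls to the robot, and variables do not carry over. Pictures are saved under pics/ and viewed, at most 10 in all, crops included, and the job is handed in when it is done.

Besides the shell and the picture viewer there is one more tool, called by a JSON object that holds its "name" and its "arguments", one argument or row to a line. carry_out: Moves the arm, as the interface text tells. Its arguments: {"type":"object","properties":{"commands":{"type":"array","items":{"type":"array","items":{"type":"number"}}},"jaw":{"type":"number"}},"required":["commands"]}

```bash
ls; mkdir -p pics; python3 - <<'E'
from bench import *
import cv2,numpy as np,pickle
o=get_obs();print({k:np.round(v,3) for k,v in o.items()})
D={}
for n in("scene","top"):
    s=snapshot(n);D[n]=s;cv2.imwrite(f"pics/{n}0.png",s["img"][:,:,::-1])
    print(n,s["fx"],s["cx"],s["cy"],np.round(-s["R"].T@s["t"],3),np.round(s["R"],2).tolist())
pickle.dump(D,open("s0.pkl","wb"))
E
```

```text
pics
{'time': np.float64(0.0), 'joint_positions': array([ 1.091,  0.088,  1.372, -0.   ,  1.684, -0.103]), 'qvel': array([-0.001, -0.001, -0.   ,  0.001, -0.001, -0.   ]), 'joint_torque': array([-1.0000e-03, -3.4017e+01, -3.0243e+01,  7.2000e-02,  3.3000e-02,
       -0.0000e+00]), 'tool_pos': array([0.202, 0.511, 0.204]), 'ee_rot': array([-3.139, -0.   ,  2.765]), 'wrist_force': array([ 0.18,  0.51, -0.65]), 'wrist_torque': array([-0.003, -0.006,  0.004]), 'finger_force': np.float64(0.0), 'width': np.float64(0.094)}
scene 427.5631186290565 324.0456739422332 204.2892189065436 [ 0.99  -0.357  1.153] [[0.65, 0.76, 0.0], [0.65, -0.56, -0.51], [-0.38, 0.34, -0.86]]
top 428.5205007346183 321.30194468269826 197.44471253936857 [0.396 0.065 1.328] [[0.02, -1.0, -0.01], [-1.0, -0.02, -0.08], [0.08, 0.01, -1.0]]
```

View pics/top0.png

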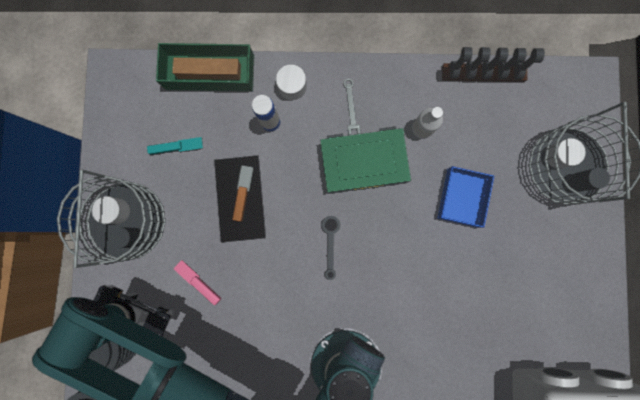

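View pics/scene0.png

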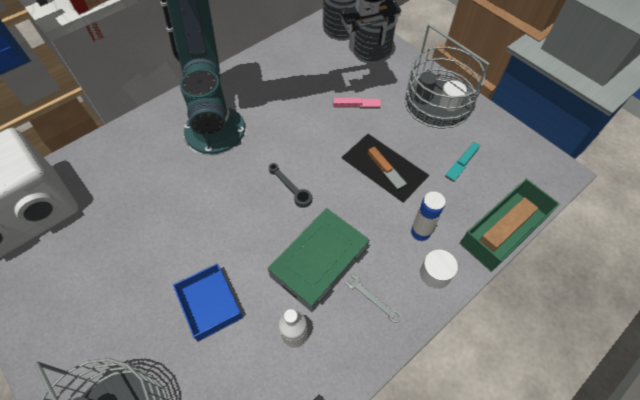

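The top view shows the grey case with green lid at (365,160), the black mat with the scraper at (243,193), the bin at (466,197), the con rod at (330,245), the can at (265,112) and the bottle at (430,118). There are three scraper-shaped things: (243,193) with a wooden handle and steel blade, (175,146) all teal, and (198,283) all pink. Only the first fits. I'll measure next and confirm it in a crop.

```bash
cat > h.py <<'E'
import cv2,numpy as np,pickle
from scipy.spatial.transform import Rotation as Ro
def ray(s,uv,z):
    uv=np.atleast_2d(uv).astype(float)
    d=np.c_[(uv[:,0]-s["cx"])/s["fx"],(uv[:,1]-s["cy"])/s["fy"],np.ones(len(uv))]@s["R"]
    c=-s["R"].T@s["t"]
    return c+d*((z-c[2])/d[:,2])[:,None]
def mask(s,lo,hi,roi=None):
    h=cv2.cvtColor(s["img"],cv2.COLOR_RGB2HSV)
    m=cv2.inRange(h,np.array(lo),np.array(hi))
    if roi:
        k=np.zeros_like(m);x0,y0,x1,y1=roi;k[y0:y1,x0:x1]=1;m=m*k
    return m
def big(m):
    c,_=cv2.findContours(m,cv2.RETR_EXTERNAL,cv2.CHAIN_APPROX_NONE)
    return max(c,key=cv2.contourArea)[:,0,:]
def rect(s,c,z):
    p=ray(s,c,z)[:,:2].astype(np.float32)*1000
    (x,y),(w,h),a=cv2.minAreaRect(p)
    return np.round([x,y,w,h,a],1)
E
python3 - <<'E'
from h import *
D=pickle.load(open("s0.pkl","rb"));
t=D["top"];s=D["scene"]
T=lambda n,s,lo,hi,roi,z:print(n,rect(s,big(mask(s,lo,hi,roi)),z))
T("lid top",t,(60,90,30),(90,255,255),(310,120,420,200),.065)
T("lid scene",s,(60,90,30),(90,255,255),(260,200,380,310),.065)
T("bin top",t,(100,120,40),(125,255,255),(430,160,500,235),.05)
T("bin scene",s,(100,120,40),(125,255,255),(165,255,250,345),.05)
T("mat top",t,(0,0,0),(180,255,50),(205,145,280,250),.008)
T("mat scene",s,(0,0,0),(180,255,50),(335,130,435,205),.008)
T("handle top",t,(3,120,60),(20,255,255),(205,145,280,250),.036)
T("handle scene",s,(3,120,60),(20,255,255),(335,130,435,205),.036)
T("blade top",t,(0,0,80),(180,90,255),(230,160,257,200),.023)
T("blade scene",s,(0,0,80),(180,90,255),(375,155,410,192),.023)
print("rod,",ray(t,[[330,225],[330,275]],.02).round(3))
print("can, bottle tops",ray(t,[[262,104]],.19).round(3),ray(t,[[436,112]],.18).round(3))
a=cv2.resize(t["img"][140:260,200:440],None,fx=3.3,fy=3.3,interpolation=cv2.INTER_CUBIC)
cv2.imwrite("pics/crop1.png",a[:,:,::-1])
for nm,uv in(("lid",(365,160)),("mat",(230,180)),("handle",(240,205)),("blade",(245,176))):
    r=t["range_z"][uv[1],uv[0]];
    X=t["R"].T@(np.array([(uv[0]-t["cx"])/t["fx"]*r,(uv[1]-t["cy"])/t["fy"]*r,r])-t["t"]);print(nm,X.round(3))
E
```

```text
lid top [616.  -45.5 158.2 246.    9. ]
lid scene [616.6 -46.1 157.5 246.    9. ]
bin top [ 513.5 -348.8  139.1  161.8   78.4]
bin scene [ 520.3 -354.   130.1  173.6   78.4]
mat top [497.7 336.3 253.7 134.3   7.1]
mat scene [497.8 336.  254.2 136.    6.9]
handle top [478.2 329.   28.1 101.   80.8]
handle scene [478.8 325.7  37.3 104.4  81.6]
blade top [559.5 318.8  38.9  77.6  81.4]
blade scene [556.8 320.4  39.6  78.5  81.7]
rod, [[0.42  0.054 0.02 ]
 [0.27  0.051 0.02 ]]
can, bottle tops [[0.741 0.247 0.19 ]] [[ 0.731 -0.228  0.18 ]]
lid [ 0.615 -0.046  0.066]
mat [0.554 0.367 0.008]
handle [0.475 0.329 0.028]
blade [0.565 0.318 0.025]
```

View pics/crop1.png

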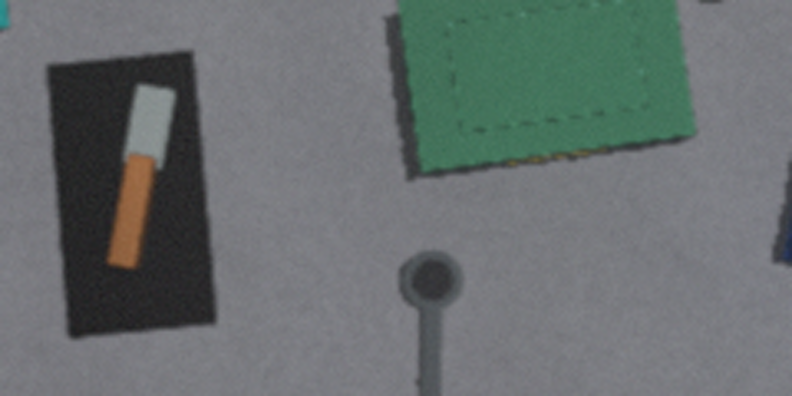

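The crop confirms it: wooden handle at (130,210), steel blade at (150,125) in crop pixels, lying on the black mat. The hazard-marked notch is at crop (555,157), on the case side facing the robot.

```bash
cat >> h.py <<'E'
def plan(pos,yaw_deg,pitch_deg=0):
    """shift and rotvec in tool axes from the measured pose; pitch: nose-up turn of the scraper"""
    from bench import get_obs
    o=get_obs();R0=Ro.from_euler("xyz",o["ee_rot"])
    R1=Ro.from_euler("xyz",[np.pi,0,np.radians(yaw_deg)])
    if pitch_deg: R1=R1*Ro.from_rotvec([0,np.radians(pitch_deg),0])
    d=R0.inv().apply(np.array(pos)-o["tool_pos"]);r=(R0.inv()*R1).as_rotvec()
    print("t",round(float(o["time"]),2),"pos",o["tool_pos"].round(4),"shift",d.round(4),"turn",r.round(3))
E
python3 -c "
from h import *
plan([.517,.3225,.10],171.5)"
```

```text
t 0.1 pos [0.2021 0.511  0.2044] shift [-0.3621 -0.0592  0.1045] turn [-0.002 -0.    -0.228]
```

{"name": "carry_out", "arguments": {
  "commands": [
    [-0.04,-0.006,0,0,0,-0.04],
    [-0.085,-0.013,0.01,0,0,-0.1],
    [-0.13,-0.02,0.02,0,0,-0.15],
    [-0.175,-0.03,0.03,0,0,-0.2],
    [-0.22,-0.036,0.04,0,0,-0.228]
  ],
  "jaw": 1
}}

```text
time: 0.6
tool_pos: [0.3946, 0.3956, 0.1647]
ee_rot: [-3.141, -0.001, 2.995]
wrist_force: [-0.2, 1.0, -0.8]
width: 0.0942
finger_force: 0.0
```

```bash
python3 -c "
from h import *
plan([.517,.3225,.10],171.5)"
```

```text
t 0.6 pos [0.3946 0.3956 0.1647] shift [-0.1318 -0.0543  0.0646] turn [-0.001 -0.001  0.001]
```

{"name": "carry_out", "arguments": {
  "commands": [
    [-0.04,-0.016,0.02,0,0,0],
    [-0.08,-0.032,0.035,0,0,0],
    [-0.115,-0.047,0.05,0,0,0],
    [-0.132,-0.054,0.06,0,0,0],
    [-0.132,-0.054,0.065,0,0,0]
  ]
}}

```text
time: 1.1
tool_pos: [0.5169, 0.3224, 0.0984]
ee_rot: [-3.14, -0.002, 2.99]
wrist_force: [-0.6, 0.6, -0.5]
width: 0.094
finger_force: 0.0
```

```bash
python3 - <<'E'
from h import *
from bench import *
plan([.517,.3225,.0115],171.5)
s=snapshot("wrist");cv2.imwrite("pics/w1.png",s["img"][:,:,::-1])
m=mask(s,(3,120,60),(20,255,255));c=big(m);print(rect(s,c,.036),cv2.contourArea(c))
E
```

```text
t 1.1 pos [0.5169 0.3224 0.0984] shift [-0.0003  0.0002  0.0869] turn [-0.002 -0.002 -0.004]
[478.9 332.5  25.2 101.9  81.6] 3550.0
```

View pics/w1.png

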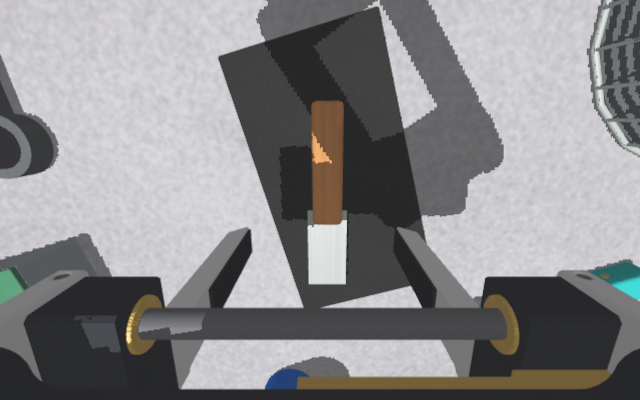

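The wrist view shows the scraper (handle at 328,160; blade at 327,250) lined up and midway between the finger tips. I'll descend and grip.

{"name": "carry_out", "arguments": {
  "commands": [
    [0,0.002,0.025,0,0,0],
    [0,0.002,0.05,0,0,0],
    [0,0.002,0.07,0,0,0],
    [0,0.002,0.082,0,0,0],
    [0,0.002,0.086,0,0,0]
  ]
}}

```text
time: 1.65
tool_pos: [0.5146, 0.327, 0.0136]
ee_rot: [-3.141, -0.002, 2.995]
wrist_force: [0.2, -0.1, 0.1]
width: 0.0939
finger_force: 0.0
```

{"name": "carry_out", "arguments": {
  "commands": [
    [0,0,0,0,0,0],
    [0,0,0,0,0,0],
    [0,0,0,0,0,0],
    [0,0,0,0,0,0],
    [0,0,0,0,0,0]
  ],
  "jaw": 0
}}

```text
time: 2.15
tool_pos: [0.5169, 0.3261, 0.0151]
ee_rot: [3.141, 0.001, 2.993]
wrist_force: [0.5, -0.1, -0.2]
width: 0.0575
finger_force: 0.0
```

{"name": "carry_out", "arguments": {
  "commands": [
    [0,0,0.0015,0,0,0],
    [0,0,0.003,0,0,0],
    [0,0,0.003,0,0,0],
    [0,0,0.003,0,0,0],
    [0,0,0.003,0,0,0]
  ]
}}

```text
time: 2.65
tool_pos: [0.5163, 0.3259, 0.0112]
ee_rot: [-3.141, -0.0, 2.993]
wrist_force: [0.0, 0.2, -1.0]
width: 0.0319
finger_force: 30.0
```

{"name": "carry_out", "arguments": {
  "commands": [
    [0,0,0,0,0,0],
    [0,0,0,0,0,0],
    [0,0,-0.02,0,0,0],
    [0,0,-0.05,0,0,0],
    [0,0,-0.09,0,0,0]
  ]
}}

```text
time: 3.15
tool_pos: [0.515, 0.3252, 0.0998]
ee_rot: [-3.138, -0.004, 2.993]
wrist_force: [1.2, -0.2, -1.4]
width: 0.0323
finger_force: 30.0
```

```bash
python3 - <<'E'
from h import *
plan([.40,-.08,.12],189)
E
```

```text
t 3.15 pos [0.515  0.3252 0.0998] shift [ 0.0537 -0.4178 -0.0187] turn [-0.003 -0.005 -0.306]
```

{"name": "carry_out", "arguments": {
  "commands": [
    [0.01,-0.04,0,0,0,0],
    [0.02,-0.085,-0.01,0,0,0],
    [0.02,-0.13,-0.015,0,0,-0.05],
    [0.02,-0.175,-0.019,0,0,-0.1],
    [0.02,-0.22,-0.019,0,0,-0.15]
  ]
}}

```text
time: 3.65
tool_pos: [0.464, 0.11, 0.1214]
ee_rot: [3.142, 0.002, -3.138]
wrist_force: [1.2, -0.4, -0.9]
width: 0.0325
finger_force: 30.0
```

```bash
python3 - <<'E'
from h import *
plan([.429,-.0755,.12],189)
E
```

```text
t 3.65 pos [0.464  0.11   0.1214] shift [ 0.0357 -0.1853  0.0013] turn [-0.     0.002 -0.153]
```

{"name": "carry_out", "arguments": {
  "commands": [
    [0.01,-0.045,0,0,0,-0.04],
    [0.02,-0.09,0,0,0,-0.08],
    [0.03,-0.135,0,0,0,-0.12],
    [0.036,-0.17,0,0,0,-0.153],
    [0.036,-0.185,0,0,0,-0.153]
  ]
}}

```text
time: 4.15
tool_pos: [0.4274, -0.0764, 0.1206]
ee_rot: [-3.14, 0.0, -2.99]
wrist_force: [0.5, -0.8, -0.4]
width: 0.0325
finger_force: 30.0
```

```bash
python3 - <<'E'
from h import *
from bench import *
plan([.429,-.0755,.12],189)
D={n:snapshot(n) for n in("wrist","scene","top")}
pickle.dump(D,open("s1.pkl","wb"))
w=D["wrist"]["img"];c=D["scene"]["img"][120:320,180:440]
a=np.vstack([cv2.resize(w,(400,250)),cv2.resize(c,(400,308))]);cv2.imwrite("pics/st.png",a[:,:,::-1])
E
```

```text
t 4.15 pos [ 0.4274 -0.0764  0.1206] shift [-0.0017  0.0006  0.0006] turn [-0.001  0.    -0.006]
```

View pics/st.png

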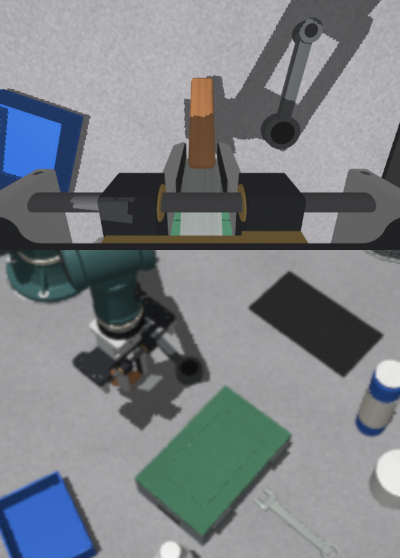

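The wrist view shows the scraper held by the front end of its handle (200,125), blade towards the case; the scene view shows nothing else moved. I'll measure how it sits in the grip.

```bash
python3 - <<'E'
from h import *
D=pickle.load(open("s1.pkl","rb"));w=D["wrist"];t=D["top"];s=D["scene"]
p=np.array([.4274,-.0764])*1000;u=np.array([np.cos(.157),np.sin(.157)]);v=np.array([-u[1],u[0]])
z=.1206+.0255
m=mask(w,(3,100,60),(20,255,255),(260,80,380,275));c=big(m);r=rect(w,c,z);print("handle",r)
q=ray(w,c,z)[:,:2]*1000-p;print("along",(q@u).min(),(q@u).max(),"across",(q@v).min(),(q@v).max())
# blade in the other views
for n,S,roi in(("top",t,(300,170,420,260)),("scene",s,(230,170,320,260))):
    h=cv2.cvtColor(S["img"],cv2.COLOR_RGB2HSV)
    rz=S["range_z"];vv,uu=np.mgrid[0:400,0:640]
    P=np.stack([(uu-S["cx"])/S["fx"]*rz,(vv-S["cy"])/S["fy"]*rz,rz],-1)-S["t"];P=P@S["R"]
    d=P[...,:2]*1000-p
    k=(np.abs(d@v)<25)&((d@u)>15)&((d@u)<110)&(P[...,2]>.09)&(P[...,2]<.18)&(rz>0)
    Q=P[k];dd=d[k]
    if len(Q):print(n,len(Q),"along",np.percentile(dd@u,[1,50,99]).round(1),"across",np.percentile(dd@v,[1,50,99]).round(1),"z",np.percentile(Q[:,2],[5,50,95]).round(4),np.polyfit((dd@u)/1000,Q[:,2],1).round(3), np.polyfit(dd@u,dd@v,1).round(3))
E
```

```text
handle [394.6 -81.5  81.3  24.4   8.8]
along -73.85883967788814 7.517531457804481 across -12.23605430697283 12.17960203690093
top 2 along [60.2 61.3 62.5] across [15.8 15.8 15.9] z [0.1753 0.1773 0.1793] [1.86  0.063] [ 0.046 13.032]
scene 116 along [15.9 37.1 61.2] across [-19.3  -2.   16.6] z [0.1424 0.161  0.1787] [0.921 0.126] [ 0.012 -2.835]
```

```bash
cat >> h.py <<'E'
def cloud(S):
    rz=S["range_z"];vv,uu=np.mgrid[0:400,0:640]
    P=np.stack([(uu-S["cx"])/S["fx"]*rz,(vv-S["cy"])/S["fy"]*rz,rz],-1)-S["t"]
    return P@S["R"]
E
python3 - <<'E'
from h import *
D=pickle.load(open("s1.pkl","rb"))
p=np.array([.4274,-.0764]);u=np.array([np.cos(.157),np.sin(.157)]);v=np.array([-u[1],u[0]])
def show(n,P,k):
    k=k&(P[...,2]>.03)&(P[...,2]<.25)
    Q=P[k];d=Q[:,:2]-p;L=np.c_[d@u,d@v,Q[:,2]]*1000
    print(n,len(L));
    for a in range(-100,110,10):
        b=L[(L[:,0]>=a)&(L[:,0]<a+10)]
        if len(b)>3:print(a,len(b),np.median(b,0).round(1),"v",b[:,1].min().round(),b[:,1].max().round())
w=D["wrist"];P=cloud(w);m=mask(w,(3,100,60),(20,255,255),(260,80,380,290))>0
show("wrist handle",P,m)
s=D["scene"];P=cloud(s)
show("scene handle",P,mask(s,(3,100,60),(20,255,255),(230,170,320,260))>0)
show("scene bright",P,mask(s,(0,0,110),(180,60,255),(262,180,300,212))>0)
print((np.array([150,385-250])/np.array([400/260,308/200])+[180,120]).round())
a=cv2.resize(s["img"][170:230,215:305],None,fx=8,fy=8,interpolation=cv2.INTER_CUBIC)
cv2.imwrite("pics/st2.png",a[:,:,::-1])
E
```

```text
wrist handle 5510
-80 112 [-71.3   0.1  81.6] v -10.0 13.0
-70 523 [-64.7   0.9  86.9] v -12.0 13.0
-60 563 [-54.8   0.8  95.9] v -12.0 13.0
-50 622 [-44.8   0.7 104.9] v -12.0 13.0
-40 674 [-35.    0.4 113.6] v -12.0 13.0
-30 761 [-24.8   0.6 122.5] v -12.0 13.0
-20 812 [-14.9   0.3 131.5] v -12.0 13.0
-10 909 [ -4.9  -0.  140.3] v -12.0 13.0
0 503 [  3.   -0.  145.6] v -13.0 12.0
10 31 [ 1.050e+01 -1.000e-01  1.407e+02] v -11.0 12.0
scene handle 61
-60 4 [-54.8  -8.3  85. ] v -12.0 -2.0
-50 5 [-42.5 -13.3  82.7] v -14.0 -11.0
-10 8 [ -3.8   0.7 139.5] v -7.0 6.0
0 30 [  6.5  -2.3 144. ] v -14.0 9.0
10 4 [ 10.6  -5.4 143.9] v -11.0 17.0
scene bright 79
30 21 [ 35.   -0.4 158.5] v -17.0 17.0
40 24 [ 43.9  -1.  167. ] v -19.0 15.0
50 27 [ 54.8  -2.  177.7] v -18.0 14.0
60 6 [ 60.7  -2.4 182.4] v -16.0 11.0
[278. 208.]
```

View pics/st2.png

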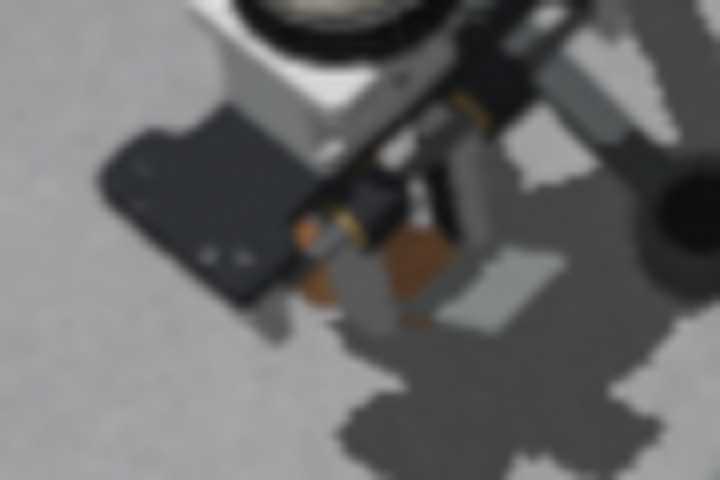

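The scraper hangs nose-up by about 42° (crop: blade tip at (530,260), handle below the fingers). It pivots about the finger axis because I gripped it 9 mm ahead of its balance point. I'll lean the tool back and check whether it turns with the tool or hangs freely.

{"name": "carry_out", "arguments": {
  "commands": [
    [0,0,0,0,-0.1,0],
    [0,0,0,0,-0.2,0],
    [0,0,0,0,-0.32,0],
    [0,0,0,0,-0.45,0],
    [0,0,0,0,-0.55,0]
  ]
}}

```text
time: 4.8
tool_pos: [0.4281, -0.0718, 0.1204]
ee_rot: [-3.142, 0.554, -2.985]
wrist_force: [-0.4, -0.0, -2.1]
width: 0.0324
finger_force: 30.0
```

```bash
cat >> h.py <<'E'
def grip(u_deg=9,names=("wrist","scene","top")):
    """scraper in the vertical plane through the grasp point: handle line (wrist depth) and blade line (scene depth)"""
    from bench import get_obs,snapshot
    o=get_obs();R=Ro.from_euler("xyz",o["ee_rot"]).as_matrix();g=o["tool_pos"]-.019*R[:,2]
    a=np.radians(u_deg);u=np.array([np.cos(a),np.sin(a),0]);v=np.array([-u[1],u[0],0])
    print("t",o["time"].round(2),"tcp",o["tool_pos"].round(4),"tool z elev",np.degrees(np.arctan2(R[2,2],R[:,2]@u)).round(1),"g",g.round(4),"q",o["joint_positions"].round(2))
    D={}
    for n in names:
        S=D[n]=snapshot(n);P=cloud(S)-g
        h=cv2.cvtColor(S["img"],cv2.COLOR_RGB2HSV)
        col=(cv2.inRange(h,(3,100,40),(20,255,255))>0)
        near=(np.abs(P@v)<.02)&(np.linalg.norm(P,axis=-1)<.13)&(S["range_z"]>0)
        bl=(cv2.inRange(h,(0,0,70),(180,70,255))>0)&((P@u)>.02)
        for nm,k in(("handle",col&near),("blade",bl&near)):
            Q=P[k]
            if len(Q)<15: continue
            L=np.c_[Q@u,Q[:,2]]*1000
            vx,vy,x0,y0=cv2.fitLine(L.astype(np.float32),cv2.DIST_HUBER,0,.01,.01).ravel()
            if vx<0:vx,vy=-vx,-vy
            q=(L-[x0,y0])@[vx,vy];e=np.percentile(q,[1,99]);off=-( -vy*x0+vx*y0)
            print(n,nm,len(Q),"angle",np.degrees(np.arctan2(vy,vx)).round(1),"ends",(np.array([x0,y0])+e[:,None]*[vx,vy]).round(1).tolist(),"perp",(-off).round(1),"lat",np.median(Q@v).round(4))
    return D
E
python3 - <<'E'
from h import *
D=grip();pickle.dump(D,open("s2.pkl","wb"))
E
```

```text
Traceback (most recent call last):
  File "h.py", line 38, in grip
    print("t",o["time"].round(2),"tcp",o["tool_pos"].round(4),"tool z elev",np.degrees(np.arctan2(R[2,2],R[:,2]@u)).round(1),"g",g.round(4),"q",o["joint_positions"].round(2))
              ^^^^^^^^^^^^^^^
AttributeError: 'float' object has no attribute 'round'
```

```bash
sed -i 's/o\["time"\].round(2)/o["time"]/' h.py; python3 - <<'E'
from h import *
D=grip();pickle.dump(D,open("s2.pkl","wb"))
E
```

```text
t 4.8 tcp [ 0.4281 -0.0718  0.1204] tool z elev -58.2 g [ 0.4183 -0.0734  0.1366] q [-0.6  -0.56  2.16  0.41  1.15 -2.42]
wrist handle 8671 angle -65.6 ends [[-71.9, 82.5], [-3.4, -68.3]] perp -31.4 lat 0.0007
wrist blade 2520 angle 69.3 ends [[19.9, 25.1], [32.6, 58.7]] perp -9.7 lat 0.0001
scene handle 119 angle 78.5 ends [[-7.8, -93.5], [28.7, 86.6]] perp -10.9 lat -0.0087
scene blade 33 angle 72.3 ends [[14.9, 5.2], [33.9, 64.6]] perp -12.6 lat 0.0005
top handle 73 angle 57.4 ends [[-27.7, -42.8], [3.9, 6.7]] perp 0.3 lat -0.0005
top blade 85 angle 67.1 ends [[20.5, 28.4], [34.8, 62.1]] perp -7.9 lat -0.0015
```

The scraper turned with the tool, so there is some friction in the pivot. I'll upright the tool and lower the tail gently onto the bare bench. That levels the scraper in the grip and measures how much torque the grip holds.

{"name": "carry_out", "arguments": {
  "commands": [
    [0,0,0,0,0.1,0],
    [0,0,0,0,0.2,0],
    [0,0,0,0,0.32,0],
    [0,0,0,0,0.45,0],
    [0,0,0,0,0.55,0]
  ]
}}

```text
time: 5.45
tool_pos: [0.4318, -0.0728, 0.1224]
ee_rot: [-3.139, -0.002, -2.985]
wrist_force: [-0.8, -0.7, -1.4]
width: 0.0322
finger_force: 30.0
```

{"name": "carry_out", "arguments": {
  "commands": [
    [0,0,0.02,0,0,0],
    [0,0,0.04,0,0,0],
    [0,0,0.052,0,0,0],
    [0,0,0.06,0,0,0],
    [0,0,0.065,0,0,0]
  ]
}}

```text
time: 5.95
tool_pos: [0.4296, -0.0734, 0.0557]
ee_rot: [-3.141, 0.001, -2.987]
wrist_force: [0.1, 0.9, 0.0]
width: 0.0318
finger_force: 30.0
```

{"name": "carry_out", "arguments": {
  "commands": [
    [0,0,0.004,0,0,0],
    [0,0,0.006,0,0,0],
    [0,0,0.008,0,0,0],
    [0,0,0.01,0,0,0],
    [0,0,0.01,0,0,0]
  ]
}}

```text
time: 6.45
tool_pos: [0.4282, -0.0738, 0.0455]
ee_rot: [-3.142, 0.0, -2.988]
wrist_force: [-0.3, -0.2, -0.2]
width: 0.0323
finger_force: 30.0
```

```bash
python3 - <<'E'
from h import *
D=grip();pickle.dump(D,open("s2.pkl","wb"))
E
```

```text
t 6.45 tcp [ 0.4282 -0.0738  0.0455] tool z elev -90.0 g [ 0.4282 -0.0738  0.0645] q [-0.3  -0.08  1.86 -0.    1.36 -2.03]
wrist handle 9388 angle 79.8 ends [[-45.2, -43.9], [-17.9, 108.3]] perp 36.7 lat 0.0005
wrist blade 3868 angle 27.4 ends [[0.4, -9.1], [66.7, 25.2]] perp -8.3 lat -0.0001
scene handle 44 angle 29.8 ends [[-41.9, -21.3], [33.8, 22.1]] perp 2.4 lat -0.0005
scene blade 409 angle -79.1 ends [[22.4, 125.1], [60.3, -71.2]] perp 45.7 lat -0.0016
top handle 121 angle 29.1 ends [[-80.7, -39.8], [-35.2, -14.4]] perp 4.5 lat 0.0007
top blade 157 angle 71.4 ends [[91.5, -74.8], [119.6, 8.8]] perp -110.5 lat 0.0047
```

The grip yields at about 0.05 N m, so a load at the tip would turn the scraper in the fingers. A load near the blade root won't: the lever is short, and the blade's shoulders stop against the fingers. So I'll lean the tool back slightly, level the scraper against the bench, and insert the blade deep so the lip sits near the root.

{"name": "carry_out", "arguments": {
  "commands": [
    [0,0,0.004,0,-0.12,0],
    [0,0,0.014,0,-0.25,0],
    [0,0,0.024,0,-0.25,0],
    [0,0,0.032,0,-0.25,0],
    [0,0,0.035,0,-0.25,0]
  ]
}}

```text
time: 7.1
tool_pos: [0.4287, -0.0737, 0.01]
ee_rot: [3.141, 0.248, -2.987]
wrist_force: [0.1, -0.7, -1.3]
width: 0.0322
finger_force: 30.0
```

{"name": "carry_out", "arguments": {
  "commands": [
    [0,0,-0.01,0,0,0],
    [0,0,-0.025,0,0,0],
    [0,0,-0.04,0,0,0],
    [0,0,-0.05,0,0,0],
    [0,0,-0.05,0,0,0]
  ]
}}

```text
time: 7.6
tool_pos: [0.4183, -0.0763, 0.0619]
ee_rot: [-3.139, 0.254, -2.986]
wrist_force: [0.9, 0.4, -0.9]
width: 0.0324
finger_force: 30.0
```

```bash
python3 - <<'E'
from h import *
D=grip();pickle.dump(D,open("s3.pkl","wb"))
w=D["wrist"]["img"][130:400,170:470]
cv2.imwrite("pics/w3.png",cv2.resize(w,None,fx=2.2,fy=2.2)[:,:,::-1])
E
```

```text
t 7.6 tcp [ 0.4183 -0.0763  0.0619] tool z elev -75.4 g [ 0.4136 -0.077   0.0803] q [-0.43 -0.32  2.05  0.15  1.2  -2.19]
wrist handle 9336 angle -85.8 ends [[-44.4, 100.2], [-33.0, -53.4]] perp -36.9 lat 0.0005
wrist blade 3808 angle 41.4 ends [[-14.7, -24.5], [59.2, 40.6]] perp -8.7 lat 0.0
scene handle 82 angle 39.0 ends [[-65.9, -51.5], [8.1, 8.4]] perp 1.5 lat 0.0001
scene blade 415 angle -79.3 ends [[41.0, 36.9], [64.8, -88.8]] perp 47.1 lat -0.0007
top blade 365 angle -70.5 ends [[41.9, 30.8], [84.1, -88.4]] perp 49.8 lat 0.0007
```

View pics/w3.png

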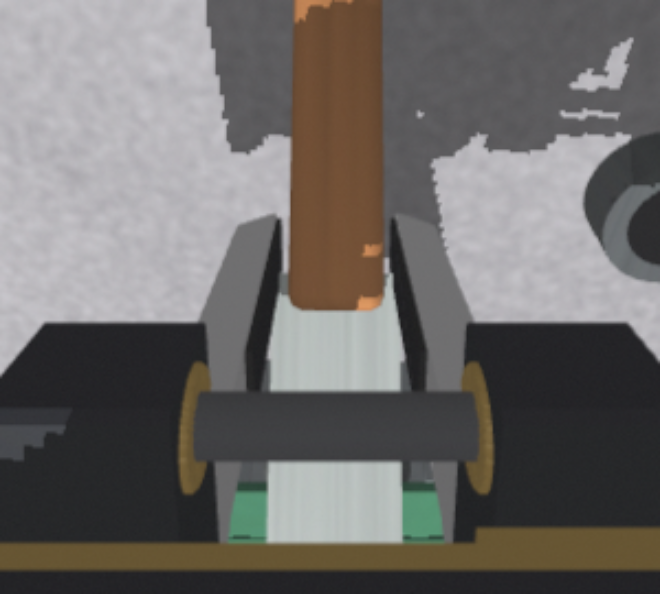

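This view explains it. There are gaps between the pads and the handle (columns 278–292 and 382–395), so the pads hold the thin blade edges at the root (345,310) and not the handle. It is therefore free to pivot. I'll lay it flat on the bare bench here and regrip it on the handle, further back.

{"name": "carry_out", "arguments": {
  "commands": [
    [0,0,0.01,0,0.12,0],
    [0,0,0.02,0,0.25,0],
    [0,0,0.03,0,0.25,0],
    [0,0,0.04,0,0.25,0],
    [0,0,0.045,0,0.25,0]
  ]
}}

```text
time: 8.25
tool_pos: [0.4257, -0.0734, 0.0136]
ee_rot: [3.14, -0.001, -2.988]
wrist_force: [-0.1, 1.2, 0.1]
width: 0.0322
finger_force: 30.0
```

```bash
python3 - <<'E'
from h import *
plan([.425,-.075,.006],189)
E
```

```text
t 8.25 pos [ 0.4257 -0.0734  0.0136] shift [ 0.001  -0.0015  0.0076] turn [ 0.002 -0.001 -0.003]
```

{"name": "carry_out", "arguments": {
  "commands": [
    [0,0,0.004,0,0,0],
    [0,0,0.007,0,0,0],
    [0,0,0.007,0,0,0],
    [0,0,0.007,0,0,0],
    [0,0,0.007,0,0,0]
  ]
}}

```text
time: 8.75
tool_pos: [0.427, -0.074, 0.0087]
ee_rot: [-3.141, 0.0, -2.988]
wrist_force: [-0.2, 1.1, -0.7]
width: 0.0321
finger_force: 30.0
```

{"name": "carry_out", "arguments": {
  "commands": [
    [0,0,0,0,0,0],
    [0,0,0,0,0,0],
    [0,0,0,0,0,0],
    [0,0,0,0,0,0],
    [0,0,0,0,0,0]
  ],
  "jaw": 1
}}

```text
time: 9.25
tool_pos: [0.4272, -0.0738, 0.0084]
ee_rot: [-3.142, 0.0, -2.987]
wrist_force: [0.5, -0.1, -0.7]
width: 0.0687
finger_force: 0.0
```

{"name": "carry_out", "arguments": {
  "commands": [
    [0.01,0,-0.03,0,0,0],
    [0.02,0,-0.06,0,0,0],
    [0.025,0,-0.08,0,0,0],
    [0.025,0,-0.09,0,0,0],
    [0.025,0,-0.09,0,0,0]
  ]
}}

```text
time: 9.75
tool_pos: [0.4036, -0.078, 0.0998]
ee_rot: [-3.14, 0.003, -2.987]
wrist_force: [0.7, -0.2, -1.1]
width: 0.094
finger_force: 0.0
```

```bash
python3 - <<'E'
from h import *
from bench import *
o=get_obs();p=o["tool_pos"];y=o["ee_rot"][2]+np.pi;print(p.round(4),np.degrees(y))
for n in("wrist","top","scene"):
    s=snapshot(n);P=cloud(s);h=cv2.cvtColor(s["img"],cv2.COLOR_RGB2HSV)
    k=(cv2.inRange(h,(3,100,40),(20,255,255))>0)&(np.linalg.norm(P[...,:2]-p[:2],axis=-1)<.16)&(P[...,2]<.06)
    if k.sum()<20: print(n,k.sum());continue
    c=big(k.astype(np.uint8)*255);r=rect(s,c,.028);print(n,"handle",r,"z",np.median(P[k][:,2]).round(4),np.percentile(P[k][:,2],[5,95]).round(4))
    bl=(cv2.inRange(h,(0,0,80),(180,60,255))>0)&(P[...,2]>.009)&(P[...,2]<.03)&(np.linalg.norm(P[...,:2]-p[:2],axis=-1)<.16)
    if bl.sum()>20: print(n,"blade",rect(s,big(bl.astype(np.uint8)*255),.015))
E
```

```text
[ 0.4036 -0.078   0.0998] 8.830572765041522
wrist handle [389.8 -79.1 103.   25.1   9. ] z 0.0285 [0.0268 0.0297]
wrist blade [468.5 -67.3  78.1  36.1   8.5]
top handle [354.2 -87.4  23.9  21.1   1.3] z 0.0265 [0.0213 0.0308]
top blade [470.6 -66.4  76.8  33.7   0.8]
scene handle [395.5 -82.5  96.9  29.7   9.2] z 0.0275 [0.0141 0.0317]
scene blade [469.8 -67.2  75.   36.5   8.4]
```

The handle spans u≈338–441 mm and the blade is visible from 430 mm on, so it reaches back under the handle's front. Its origin is about (0.422,-0.074). I'll regrip at x≈-14, clear of the blade.

{"name": "carry_out", "arguments": {
  "commands": [
    [-0.005,0.001,0.03,0,0,0],
    [-0.005,0.001,0.06,0,0,0],
    [-0.005,0.001,0.08,0,0,0],
    [-0.005,0.001,0.09,0,0,0],
    [-0.005,0.001,0.0945,0,0,0]
  ]
}}

```text
time: 10.4
tool_pos: [0.4059, -0.0754, 0.0019]
ee_rot: [3.14, -0.003, -2.987]
wrist_force: [-0.5, -0.9, 0.6]
width: 0.094
finger_force: 0.0
```

{"name": "carry_out", "arguments": {
  "commands": [
    [0,0,0,0,0,0],
    [0,0,0,0,0,0],
    [0,0,0,0,0,0],
    [0,0,0,0,0,0],
    [0,0,0,0,0,0]
  ],
  "jaw": 0
}}

```text
time: 10.9
tool_pos: [0.4077, -0.0761, 0.0044]
ee_rot: [-3.141, 0.001, -2.987]
wrist_force: [0.3, 0.1, 0.7]
width: 0.0577
finger_force: 0.0
```

{"name": "carry_out", "arguments": {
  "commands": [
    [0,0,0,0,0,0],
    [0,0,0,0,0,0],
    [0,0,0,0,0,0],
    [0,0,0,0,0,0],
    [0,0,0,0,0,0]
  ]
}}

```text
time: 11.4
tool_pos: [0.4072, -0.076, 0.0038]
ee_rot: [-3.142, 0.0, -2.987]
wrist_force: [0.0, -0.6, -0.1]
width: 0.0258
finger_force: 30.0
```

{"name": "carry_out", "arguments": {
  "commands": [
    [0,0,-0.005,0,0,0],
    [0,0,-0.015,0,0,0],
    [0,0,-0.025,0,0,0],
    [0,0,-0.035,0,0,0],
    [0,0,-0.038,0,0,0]
  ]
}}

```text
time: 11.9
tool_pos: [0.4085, -0.0763, 0.0438]
ee_rot: [-3.14, 0.003, -2.987]
wrist_force: [0.1, 0.6, -1.7]
width: 0.0259
finger_force: 30.0
```

```bash
cat >> h.py <<'E'
def pose(u_deg=9):
    """blade plane and handle top in case axes from the depth of scene, top and wrist views"""
    from bench import get_obs,snapshot
    o=get_obs();p=o["tool_pos"];a=np.radians(u_deg);u=np.array([np.cos(a),np.sin(a),0]);v=np.array([-u[1],u[0],0])
    n0=np.array([.537,-.0585,.053])
    print("t",o["time"],"tcp",p.round(4),"tcp from notch",(np.array([(p-n0)@u,(p-n0)@v,p[2]])*1000).round(1),"F",o["wrist_force"].round(1),"w",round(float(o["width"]),4))
    for n in("wrist","scene","top"):
        s=snapshot(n);P=cloud(s);h=cv2.cvtColor(s["img"],cv2.COLOR_RGB2HSV);L=(P-n0)
        L=np.stack([L@u,L@v,P[...,2]],-1)*1000;l=L-np.array([(p-n0)@u,(p-n0)@v,p[2]])*1000
        near=(np.abs(l[...,1])<22)&(np.abs(l[...,2])<80)&(s["range_z"]>0)
        for nm,k in(("handle",(cv2.inRange(h,(3,100,40),(20,255,255))>0)&near&(l[...,0]<45)&(l[...,0]>-110)),
                    ("blade",(cv2.inRange(h,(0,0,70),(180,60,255))>0)&near&(l[...,0]>42)&(l[...,0]<115)&(P[...,2]>.02))):
            Q=L[k]
            if len(Q)<12: continue
            f=np.polyfit(Q[:,0],Q[:,2],1)
            print(n,nm,len(Q),"x",np.percentile(Q[:,0],[1,99]).round(1),"y",np.percentile(Q[:,1],[2,98]).round(1),"tilt",np.degrees(np.arctan(f[0])).round(1),"z med",np.median(Q[:,2]).round(1))
E
python3 -c "
from h import *
pose()"
```

```text
t 11.9 tcp [ 0.4085 -0.0763  0.0438] tcp from notch [-129.7    2.5   43.8] F [ 0.1  0.6 -1.7] w 0.0259
wrist handle 7644 x [-198.5  -97.3] y [-9.5 14.7] tilt 0.5 z med 68.6
wrist blade 2032 x [-87.3 -28.7] y [-14.5  20.1] tilt 0.2 z med 56.4
scene handle 111 x [-162.4  -94.6] y [-10.3  15.4] tilt 4.1 z med 67.1
scene blade 229 x [-87.2 -30.2] y [-15.2  20.5] tilt -0.1 z med 55.3
top handle 79 x [-196.1 -167.8] y [-9.1 13.9] tilt 3.3 z med 66.0
top blade 125 x [-74.8 -29.9] y [-16.1  18.3] tilt 0.0 z med 54.0
```

The grip is now sound: width 26 mm on the handle, blade level (tilt 0°), blade top at 55 mm, tip 29 mm in front of the notch, 2.7 mm off centre. I'll insert.

{"name": "carry_out", "arguments": {
  "commands": [
    [-0.01,-0.0025,0.001,0,0,0],
    [-0.022,-0.0025,0.001,0,0,0],
    [-0.038,-0.0025,0.001,0,0,0],
    [-0.055,-0.0025,0.001,0,0,0],
    [-0.07,-0.0025,0.001,0,0,0]
  ]
}}

```text
time: 12.55
tool_pos: [0.4783, -0.0673, 0.0402]
ee_rot: [3.141, -0.0, -2.987]
wrist_force: [-0.0, 0.1, -1.6]
width: 0.0256
finger_force: 30.0
```

{"name": "carry_out", "arguments": {
  "commands": [
    [0,0,-0.003,0,0.05,0],
    [0,0,-0.006,0,0.1,0],
    [0,0,-0.008,0,0.1,0],
    [0,0,-0.012,0,0.1,0],
    [0,0,-0.016,0,0.1,0]
  ]
}}

```text
time: 13.05
tool_pos: [0.4767, -0.0674, 0.0565]
ee_rot: [3.141, -0.1, -2.987]
wrist_force: [0.7, 0.2, -4.4]
width: 0.0257
finger_force: 30.0
```

```bash
cat >> h.py <<'E'
def lid():
    """lid angle from the depth of the green plate"""
    from bench import snapshot
    for n in("scene","top"):
        s=snapshot(n);P=cloud(s);h=cv2.cvtColor(s["img"],cv2.COLOR_RGB2HSV);a=np.radians(9);u=np.array([np.cos(a),np.sin(a)])
        x=(P[...,:2]-[.616,-.046])@u;y=(P[...,:2]-[.616,-.046])@[-u[1],u[0]]
        k=(cv2.inRange(h,(60,80,25),(95,255,255))>0)&(np.abs(x)<.1)&(np.abs(y)<.12)&(P[...,2]>.05)&(P[...,2]<.24)&(s["range_z"]>0)
        if k.sum()<50: print(n,"few");continue
        L=np.c_[x[k],P[k][:,2]].astype(np.float32)
        vx,vy,x0,z0=cv2.fitLine(L,cv2.DIST_HUBER,0,.001,.01).ravel()
        print("lid",n,k.sum(),"angle",round(float(np.arctan2(abs(vy),-vx*np.sign(vy) if vy else 1)),3))
E
python3 -c "
from h import *
pose();lid()"
```

```text
t 13.05 tcp [ 0.4767 -0.0674  0.0565] tcp from notch [-61.    0.7  56.5] F [ 0.7  0.2 -4.4] w 0.0257
wrist handle 7599 x [-127.2  -26.8] y [-11.5  12.8] tilt -5.6 z med 83.5
wrist blade 124 x [-18.9   5.6] y [-16.7  18.4] tilt 7.3 z med 64.5
scene handle 83 x [-49.6 -24.5] y [-11.9  10.5] tilt 3.9 z med 78.0
scene blade 71 x [-18.9  -2.6] y [-16.5  18.6] tilt -6.4 z med 63.2
top handle 139 x [-125.5  -78.6] y [-11.3  11.5] tilt -5.0 z med 83.9
lid scene 4564 angle 0.015
lid top 3114 angle 0.017
```

The blade is bearing on the lid (about -3 N) and the grip holds. I'll lift along the lid's arc.

{"name": "carry_out", "arguments": {
  "commands": [
    [0.0005,0,-0.008,0,0,0],
    [0.001,0,-0.018,0,0,0],
    [0.0005,0,-0.029,0,0,0],
    [-0.001,0,-0.04,0,0,0],
    [-0.003,0,-0.052,0,0,0]
  ]
}}

```text
time: 13.8
tool_pos: [0.4848, -0.0663, 0.1091]
ee_rot: [3.141, -0.101, -2.987]
wrist_force: [0.6, -0.1, -4.7]
width: 0.0258
finger_force: 30.0
```

```bash
python3 -c "
from h import *
pose();lid()"
```

```text
t 13.8 tcp [ 0.4848 -0.0663  0.1091] tcp from notch [-52.8   0.5 109.1] F [ 0.6 -0.1 -4.7] w 0.0258
wrist handle 7616 x [-118.9  -18.5] y [-11.6  12.6] tilt -5.8 z med 136.2
wrist blade 599 x [-10.6  23.8] y [-17.1  18.3] tilt 3.0 z med 113.9
scene handle 91 x [-41.5 -14.5] y [-13.3   9.4] tilt 2.9 z med 132.2
scene blade 99 x [-10.6  11.7] y [-16.9  17.4] tilt -3.0 z med 117.3
top handle 149 x [-117.1  -70. ] y [-11.9  10.9] tilt -4.9 z med 138.0
lid scene 4916 angle 0.443
lid top 2545 angle 0.445
```

The lid is at about 0.44 rad with the scraper bearing on it (about 3 N), so step 1 is met. The contact is at the blade tip, 124 mm from the hinge. I'll carry on along that arc.

{"name": "carry_out", "arguments": {
  "commands": [
    [-0.004,0,-0.0105,0,0,0],
    [-0.0093,0,-0.0216,0,0,0],
    [-0.016,0,-0.032,0,0,0],
    [-0.023,0,-0.042,0,0,0],
    [-0.0316,0,-0.051,0,0,0]
  ]
}}

```text
time: 14.55
tool_pos: [0.5208, -0.0605, 0.1564]
ee_rot: [3.141, -0.102, -2.987]
wrist_force: [-1.9, 0.1, -3.2]
width: 0.0258
finger_force: 30.0
```

```bash
python3 -c "
from h import *
pose();lid()"
```

```text
t 14.55 tcp [ 0.5208 -0.0605  0.1564] tcp from notch [-16.3   0.5 156.4] F [-1.9  0.1 -3.2] w 0.0258
wrist handle 7612 x [-82.4  18.1] y [-11.6  12.6] tilt -5.8 z med 183.5
wrist blade 2053 x [26.8 84.7] y [-16.6  18. ] tilt -5.4 z med 159.8
scene handle 98 x [-3.9 22.6] y [-12.4  10.8] tilt 4.9 z med 178.1
scene blade 152 x [26.2 55.7] y [-18.3  18.2] tilt -4.3 z med 163.5
top handle 172 x [-80.2 -27.4] y [-12.2  10.9] tilt -5.1 z med 184.0
lid scene 4190 angle 0.928
lid top 889 angle 0.929
```

{"name": "carry_out", "arguments": {
  "commands": [
    [-0.0143,0,-0.012,0,0,0],
    [-0.03,0,-0.0216,0,0,0],
    [-0.045,0,-0.028,0,0,0],
    [-0.057,0,-0.031,0,0,0],
    [-0.066,0,-0.033,0,0,0]
  ]
}}

```text
time: 15.3
tool_pos: [0.5888, -0.0501, 0.182]
ee_rot: [3.141, -0.102, -2.987]
wrist_force: [-3.1, 0.1, -1.6]
width: 0.0258
finger_force: 30.0
```

{"name": "carry_out", "arguments": {
  "commands": [
    [0,0,0,0,0,0],
    [0.01,0,0,0,0,0],
    [0.03,0,0,0,0,0],
    [0.06,0,0,0,0,0],
    [0.1,0,0,0,0,0]
  ]
}}

```text
time: 15.8
tool_pos: [0.4895, -0.0657, 0.1919]
ee_rot: [-3.141, -0.099, -2.987]
wrist_force: [-0.1, -0.9, -0.8]
width: 0.026
finger_force: 30.0
```

```bash
python3 -c "
from h import *
pose();lid();plan([.47,.10,.17],180);plan([.498,.333,.12],171.5)"
```

```text
t 15.8 tcp [ 0.4895 -0.0657  0.1919] tcp from notch [-48.    0.3 191.9] F [-0.1 -0.9 -0.8] w 0.026
wrist handle 7588 x [-114.2  -13.9] y [-11.7  12.4] tilt -5.4 z med 218.9
wrist blade 2046 x [-5.  53.4] y [-16.8  17.9] tilt -5.7 z med 195.9
scene handle 111 x [-44.9 -17.5] y [-12.3  10.9] tilt -4.3 z med 213.0
scene blade 272 x [-5.2 46.1] y [-16.4  18.6] tilt -5.6 z med 195.8
top handle 173 x [-116.4  -68.8] y [-10.9  11.9] tilt -5.5 z med 220.1
lid scene 1515 angle 1.512
lid top 158 angle 1.546
t 16.05 pos [ 0.4908 -0.0656  0.1928] shift [-0.007   0.1669  0.0221] turn [-0.008 -0.097  0.154]
t 16.05 pos [ 0.4908 -0.0656  0.1928] shift [-0.0749  0.3929  0.0656] turn [-0.015 -0.097  0.302]
```

The lid stands at about 1.51 rad and the scraper is clear of it. Next I take it back to the mat.

{"name": "carry_out", "arguments": {
  "commands": [
    [0,0.04,0,0,-0.04,0.05],
    [0,0.085,0,0,-0.08,0.1],
    [0,0.13,0.005,0,-0.097,0.154],
    [-0.003,0.17,0.015,0,-0.097,0.154],
    [-0.005,0.21,0.02,0,-0.097,0.154]
  ]
}}

```text
time: 16.55
tool_pos: [0.4616, 0.1445, 0.1714]
ee_rot: [-3.134, -0.001, -3.141]
wrist_force: [0.6, 0.6, -1.8]
width: 0.0261
finger_force: 30.0
```

```bash
python3 -c "
from h import *
plan([.484,.336,.04],180)"
```

```text
t 16.55 pos [0.4616 0.1445 0.1714] shift [-0.0228  0.1925  0.1299] turn [-0.008 -0.001  0.001]
```

{"name": "carry_out", "arguments": {
  "commands": [
    [-0.005,0.04,0.02,0,0,0],
    [-0.01,0.085,0.05,0,0,0],
    [-0.017,0.13,0.075,0,0,0],
    [-0.023,0.17,0.1,-0.008,0,0],
    [-0.023,0.1925,0.125,-0.008,0,0]
  ]
}}

```text
time: 17.05
tool_pos: [0.4852, 0.3378, 0.044]
ee_rot: [3.14, -0.001, -3.139]
wrist_force: [1.1, 0.4, -1.1]
width: 0.0262
finger_force: 30.0
```

```bash
python3 -c "
from h import *
plan([.484,.336,.0135],180)"
```

```text
t 17.05 pos [0.4852 0.3378 0.044 ] shift [ 0.0012 -0.0019  0.0305] turn [ 0.002 -0.001  0.003]
```

{"name": "carry_out", "arguments": {
  "commands": [
    [0,-0.001,0.01,0,0,0],
    [0,-0.001,0.02,0,0,0],
    [0,-0.001,0.027,0,0,0],
    [0,-0.001,0.031,0,0,0],
    [0,-0.001,0.031,0,0,0]
  ]
}}

```text
time: 17.55
tool_pos: [0.4845, 0.3322, 0.0145]
ee_rot: [3.141, -0.002, 3.141]
wrist_force: [0.7, 0.3, -1.3]
width: 0.0259
finger_force: 30.0
```

{"name": "carry_out", "arguments": {
  "commands": [
    [0,0,0,0,0,0],
    [0,0,0,0,0,0],
    [0,0,0,0,0,0],
    [0,0,0,0,0,0],
    [0,0,0,0,0,0]
  ],
  "jaw": 1
}}

```text
time: 18.05
tool_pos: [0.4842, 0.3331, 0.0145]
ee_rot: [3.141, -0.002, -3.141]
wrist_force: [-0.5, 0.5, -0.2]
width: 0.0627
finger_force: 0.0
```

{"name": "carry_out", "arguments": {
  "commands": [
    [0,0,-0.01,0,0,0],
    [0,0,-0.04,0,0,0],
    [0,0,-0.08,0,0,0],
    [0,0,-0.12,0,0,0],
    [0,0,-0.16,0,0,0]
  ]
}}

```text
time: 18.55
tool_pos: [0.4842, 0.333, 0.1765]
ee_rot: [3.141, -0.002, -3.141]
wrist_force: [-0.3, 0.6, -0.1]
width: 0.094
finger_force: 0.0
```

```bash
python3 - <<'E'
from h import *
from bench import *
o=get_obs();print(o["tool_pos"].round(3))
D={n:snapshot(n) for n in("top","scene","wrist")};pickle.dump(D,open("s5.pkl","wb"))
s=D["wrist"];P=cloud(s);k=mask(s,(3,100,40),(20,255,255))
c=big(k);print("handle",rect(s,c,.036),"z",np.percentile(P[k>0][:,2],[5,50,95]).round(3))
t=D["top"]
a=cv2.resize(t["img"][110:215,290:440],None,fx=4,fy=4,interpolation=cv2.INTER_CUBIC)
sc=cv2.resize(D["scene"]["img"][180:320,240:400],(600,525),interpolation=cv2.INTER_CUBIC)
b=np.zeros((525,1200,3),np.uint8);b[:420,:600]=a;b[:,600:]=sc
cv2.imwrite("pics/open.png",cv2.resize(b,(800,350))[:,:,::-1])
E
```

```text
[0.484 0.333 0.177]
handle [769.7 523.3 444.5  32.6  89.7] z [0.036 0.303 0.31 ]
```

View pics/open.png

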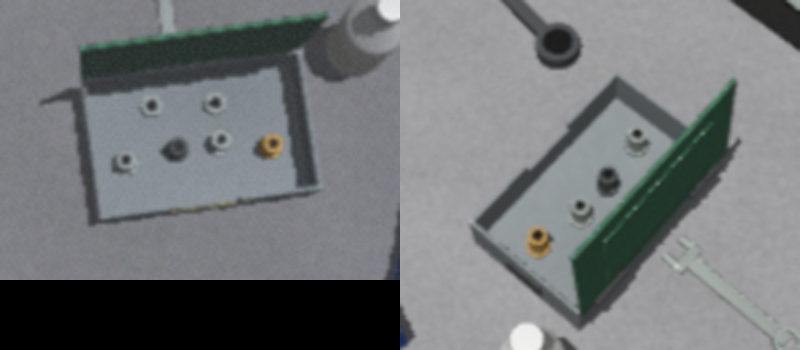

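The lid stands open. The brass bushing is at crop (272,145), which is top pixel (392,164), with bright steel bushings at crop (125,162) and (220,142), a dark one at (177,150) and nuts at (152,105) and (215,103). The yellow one is the brass target. I'll locate it by triangulation and check the scraper on the mat.

```bash
python3 - <<'E'
from h import *
D=pickle.load(open("s5.pkl","rb"))
a=np.radians(9);u=np.array([np.cos(a),np.sin(a)]);v=np.array([-u[1],u[0]])
def case(X):d=np.array(X)[...,:2]-[.616,-.046];return np.c_[d@u,d@v].round(4)*1000
H=.038
for n,roi in(("top",(370,140,420,190)),("scene",(270,240,330,300))):
    s=D[n];m=mask(s,(10,110,70),(35,255,255),roi);c=big(m)
    P=cloud(s);k=np.zeros_like(m);cv2.drawContours(k,[c.reshape(-1,1,2)],-1,255,-1)
    x=P[k>0];x=x[(x[:,2]>.0)&(x[:,2]<.05)];tp=x[x[:,2]>.031]
    print(n,"px",c.mean(0).round(1),"area",cv2.contourArea(c),"top-ring centroid",tp[:,:2].mean(0).round(4),len(tp),"bbox mid",((x.max(0)+x.min(0))/2).round(4),"zmax",x[:,2].max().round(4),"case",case(tp.mean(0)[None]))
# steel parts as raised blobs in the case, top view
s=D["top"];P=cloud(s);d=P[...,:2]-[.616,-.046];x=d@u;y=d@v
k=((np.abs(x)<.074)&(np.abs(y)<.119)&(P[...,2]>.026)&(P[...,2]<.045)).astype(np.uint8)
nn,lab,st,ce=cv2.connectedComponentsWithStats(k)
for i in range(1,nn):
    if st[i,4]>8:print("blob",ce[i].round(1),st[i,4],"case",(np.median(x[lab==i])*1000).round(1),(np.median(y[lab==i])*1000).round(1))
s=D["wrist"];P=cloud(s);k=(mask(s,(3,100,40),(20,255,255))>0)&(P[...,2]<.06)&(P[...,2]>.0)
print("handle",rect(s,big(k.astype(np.uint8)*255),.036),"z",np.percentile(P[k][:,2],[5,50,95]).round(3))
for n in("top","scene"):
    t=D[n];P=cloud(t);k=(mask(t,(3,110,60),(20,255,255))>0)&(np.linalg.norm(P[...,:2]-[.47,.33],axis=-1)<.1)&(P[...,2]<.06)
    if k.sum()>20: print(n,rect(t,big(k.astype(np.uint8)*255),.036))
plan([.55,.1,.18],180)
E
```

```text
top px [391.3 164.1] area 33.0 top-ring centroid [ 0.6098 -0.1296] 32 bbox mid [ 0.6092 -0.1286  0.028 ] zmax 0.0438 case [[-19.2 -81.6]]
scene px [295.1 276.5] area 60.0 top-ring centroid [ 0.612  -0.1303] 44 bbox mid [ 0.6108 -0.1303  0.0245] zmax 0.0427 case [[-17.1 -82.6]]
blob [372.5 162.1] 44 case -6.3 -25.1
blob [356.8 164.8] 43 case -8.4 23.7
blob [391.9 163.7] 44 case -20.2 -81.9
blob [337.  169.8] 42 case -14.7 85.1
handle [466.9 332.4  26.2 102.2  89.8] z [0.034 0.036 0.038]
top [451.  319.9  29.9   9.4  28.6]
scene [467.1 324.9  40.6 106.4  89.4]
t 18.7 pos [0.4863 0.3342 0.1795] shift [-0.0635 -0.2342 -0.0013] turn [0.005 0.006 0.001]
```

The scraper lies flat on the mat with its origin near (0.50,0.332). The brass bushing is at (0.611,-0.130). Moving over.

{"name": "carry_out", "arguments": {
  "commands": [
    [-0.01,-0.045,0,0,0,0],
    [-0.02,-0.092,0,0,0,-0.03],
    [-0.03,-0.139,0,0,0,-0.07],
    [-0.045,-0.186,0,0,0,-0.12],
    [-0.06,-0.23,0,0,0,-0.155]
  ],
  "jaw": 0.45
}}

```text
time: 19.2
tool_pos: [0.5437, 0.1011, 0.1725]
ee_rot: [3.141, -0.005, -2.984]
wrist_force: [0.8, 0.4, -0.3]
width: 0.0571
finger_force: 0.0
```

```bash
python3 -c "
from h import *
plan([.611,-.130,.10],189)"
```

```text
t 19.2 pos [0.5437 0.1011 0.1725] shift [-0.0306 -0.2388  0.0722] turn [ 0.001 -0.005  0.   ]
```

{"name": "carry_out", "arguments": {
  "commands": [
    [-0.006,-0.047,0,0,0,0],
    [-0.012,-0.095,0.01,0,0,0],
    [-0.018,-0.143,0.03,0,0,0],
    [-0.025,-0.191,0.05,0,0,0],
    [-0.0305,-0.238,0.07,0,-0.005,0]
  ]
}}

```text
time: 19.7
tool_pos: [0.6093, -0.1234, 0.1039]
ee_rot: [3.14, 0.001, -2.986]
wrist_force: [0.2, 0.2, -0.1]
width: 0.042
finger_force: 0.0
```

```bash
python3 - <<'E'
from h import *
from bench import *
plan([.611,-.130,.0145],189)
s=snapshot("wrist");P=cloud(s);m=mask(s,(12,110,70),(35,255,255));k=(m>0)&(P[...,2]>.03)&(P[...,2]<.05)&(np.linalg.norm(P[...,:2]-[.611,-.13],axis=-1)<.04)
c=big(k.astype(np.uint8)*255);(x,y),r=cv2.minEnclosingCircle((ray(s,c,.038)[:,:2]*1000).astype(np.float32));print("ring",round(x,1),round(y,1),"r",round(r,1),k.sum())
print("width",get_obs()["width"]);lid()
cv2.imwrite("pics/w5.png",s["img"][:,:,::-1])
E
```

```text
t 19.7 pos [ 0.6093 -0.1234  0.1039] shift [-0.0006 -0.0069  0.0894] turn [ 0.002  0.001 -0.002]
ring 609.4 -129.6 r 11.7 353
width 0.04237698784738647
lid scene 1531 angle 1.511
lid top 128 angle 1.536
```

View pics/w5.png

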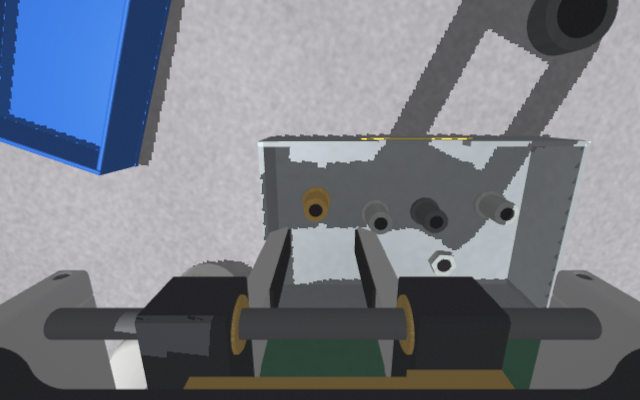

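The wrist view shows the brass bushing at (315,203) just left of the finger midline, clear of its steel neighbour at (377,218). I'll shift 6.5 mm and descend around it.

{"name": "carry_out", "arguments": {
  "commands": [
    [0,-0.0065,0.02,0,0,0],
    [0,-0.0065,0.04,0,0,0],
    [0,-0.0065,0.06,0,0,0],
    [0,-0.0065,0.078,0,0,0],
    [0,-0.0065,0.0885,0,0,0]
  ]
}}

```text
time: 20.35
tool_pos: [0.6097, -0.1262, 0.0158]
ee_rot: [3.139, 0.0, -2.985]
wrist_force: [0.2, 0.8, 0.0]
width: 0.0421
finger_force: 0.0
```

{"name": "carry_out", "arguments": {
  "commands": [
    [0,0,0,0,0,0],
    [0,0,0,0,0,0],
    [0,0,0,0,0,0],
    [0,0,0,0,0,0],
    [0,0,0,0,0,0]
  ],
  "jaw": 0
}}

```text
time: 20.85
tool_pos: [0.612, -0.1284, 0.0192]
ee_rot: [-3.141, 0.005, -2.986]
wrist_force: [0.1, -0.3, 2.3]
width: 0.021
finger_force: 30.0
```

{"name": "carry_out", "arguments": {
  "commands": [
    [0,0,-0.02,0,0,0],
    [0,0,-0.05,0,0,0],
    [0,0,-0.09,0,0,0],
    [0.02,0,-0.12,0,0,0],
    [0.05,-0.01,-0.13,0,0,0]
  ]
}}

```text
time: 21.35
tool_pos: [0.5651, -0.1458, 0.1523]
ee_rot: [-3.139, 0.01, -2.984]
wrist_force: [-1.2, -0.8, -1.2]
width: 0.0211
finger_force: 30.0
```

```bash
python3 - <<'E'
from h import *
D=pickle.load(open("s0.pkl","rb"))
for n in("top","scene"):
    s=D[n];P=cloud(s);k=(np.linalg.norm(P[...,:2]-[.516,-.35],axis=-1)<.13)&(P[...,2]>.038)&(P[...,2]<.06)&(mask(s,(100,100,30),(128,255,255))>0)
    (x,y),(w,h),a=cv2.minAreaRect((P[k][:,:2]*1000).astype(np.float32));print(n,round(x),round(y),round(w),round(h),round(a))
plan([.517,-.351,.12],180)
E
```

```text
top 515 -355 131 161 78
scene 514 -353 130 162 78
t 21.35 pos [ 0.5651 -0.1458  0.1523] shift [ 0.08  -0.195  0.032] turn [-0.002  0.01   0.158]
```

{"name": "carry_out", "arguments": {
  "commands": [
    [0.018,-0.043,0,0,0,0],
    [0.036,-0.086,0,0,0,0],
    [0.055,-0.129,0,0,0,0],
    [0.073,-0.172,0.01,0,0,0],
    [0.083,-0.198,0.02,0,0,0]
  ]
}}

```text
time: 21.85
tool_pos: [0.5102, -0.3579, 0.1274]
ee_rot: [-3.14, 0.003, -2.989]
wrist_force: [0.5, 0.0, -0.9]
width: 0.0208
finger_force: 30.0
```

{"name": "carry_out", "arguments": {
  "commands": [
    [0,0,0.03,0,0,0],
    [0,0,0.06,0,0,0],
    [0,0,0.085,0,0,0],
    [0,0,0.1,0,0,0],
    [0,0,0.109,0,0,0]
  ]
}}

```text
time: 22.35
tool_pos: [0.5109, -0.3535, 0.0185]
ee_rot: [3.139, 0.001, -2.986]
wrist_force: [-9.3, 7.7, 30.1]
width: 0.0213
finger_force: 30.0
```

The bushing is pressing on the bin floor (30 N), so I'll ease up and release.

{"name": "carry_out", "arguments": {
  "commands": [
    [0,0,-0.003,0,0,0],
    [0,0,-0.005,0,0,0],
    [0,0,-0.005,0,0,0],
    [0,0,-0.005,0,0,0],
    [0,0,-0.005,0,0,0]
  ]
}}

```text
time: 22.85
tool_pos: [0.5119, -0.3543, 0.0233]
ee_rot: [3.141, 0.003, -2.986]
wrist_force: [0.7, -0.0, -0.8]
width: 0.0215
finger_force: 30.0
```

{"name": "carry_out", "arguments": {
  "commands": [
    [0,0,0,0,0,0],
    [0,0,0,0,0,0],
    [0,0,0,0,0,0],
    [0,0,0,0,0,0],
    [0,0,0,0,0,0]
  ],
  "jaw": 0.6
}}

```text
time: 23.35
tool_pos: [0.5119, -0.3543, 0.0233]
ee_rot: [3.141, 0.003, -2.986]
wrist_force: [1.0, 0.5, -0.2]
width: 0.0552
finger_force: 0.0
```

{"name": "carry_out", "arguments": {
  "commands": [
    [0,0,-0.02,0,0,0],
    [0,0,-0.06,0,0,0],
    [0,0,-0.1,0,0,0],
    [0,0,-0.14,0,0,0],
    [0,0,-0.17,0,0,0]
  ]
}}

```text
time: 23.85
tool_pos: [0.5118, -0.3549, 0.1966]
ee_rot: [-3.139, 0.005, -2.986]
wrist_force: [0.1, -0.5, -0.1]
width: 0.0563
finger_force: 0.0
```

{"name": "carry_out", "arguments": {
  "commands": [
    [0.03,0,0,0,0,0],
    [0.07,0,0,0,0,0],
    [0.11,0,0,0,0,0],
    [0.13,0,0,0,0,0],
    [0.13,0,0,0,0,0]
  ]
}}

```text
time: 24.35
tool_pos: [0.3903, -0.3672, 0.1933]
ee_rot: [-3.137, -0.004, -3.004]
wrist_force: [0.5, 0.8, 0.7]
width: 0.0561
finger_force: 0.0
```

```bash
python3 - <<'E'
from h import *
from bench import *
o=get_obs();print(o["time"],o["tool_pos"].round(3),o["width"],o["wrist_force"].round(1))
t=snapshot("top");s=snapshot("scene");lid()
b=cv2.resize(t["img"][60:260,130:530],(800,400),interpolation=cv2.INTER_CUBIC);cv2.imwrite("pics/end.png",b[:,:,::-1])
for n,S in(("top",t),("scene",s)):
    P=cloud(S);k=(mask(S,(12,110,70),(35,255,255))>0)&(np.linalg.norm(P[...,:2]-[.5145,-.354],axis=-1)<.1)
    if k.sum():print(n,k.sum(),np.median(P[k],0).round(3),P[k][:,2].max().round(3))
E
```

```text
24.35 [ 0.39  -0.367  0.193] 0.0561309866506849 [0.5 0.8 0.7]
lid scene 1510 angle 1.511
lid top 134 angle 1.56
top 25 [ 0.51  -0.351  0.035] 0.041
scene 74 [ 0.516 -0.354  0.034] 0.042
```

View pics/end.png

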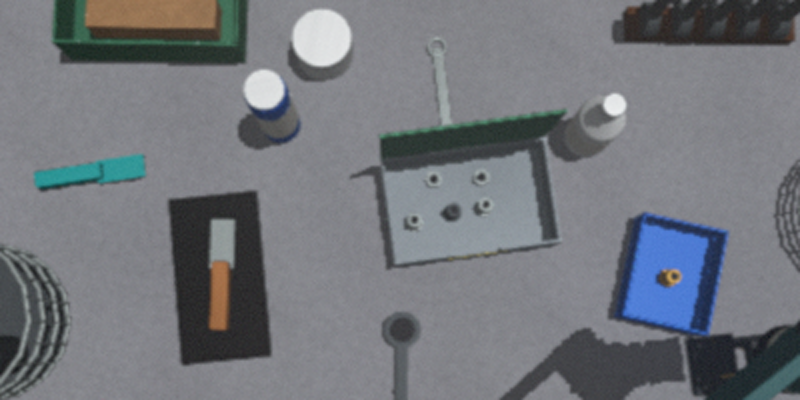

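The final picture shows the lid standing open at (470,135). The scraper lies flat on the mat at (220,275) and the brass bushing stands in the bin at (670,277). The steel parts are still in the case, the bystanders are in place and the arm is clear.

```bash
python3 -c "
from bench import *
print(close_job())"
```

```text
the job is handed in; nothing more can be done
None
```

I pried the lid up with the scraper and left it standing open at about 1.5 rad, laid the scraper flat on the mat, put the brass bushing in the blue bin and handed the job in at about 24 s; the hand-in call returned no verdict.

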